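Shut the filter cover, fit the bayonet vent cap and hold the valve open

ROBOT

A 6-joint arm with a two-finger parallel gripper is mounted at the origin on a cart in front of the work surface, level with it; the furniture and walls round the work are solid. World frame = base frame: x ahead of the robot, y to its left, z up, the work surface at z = 0. Lengths are in mm, angles in rad, forces in N, time in s.
With the tool pointing down it reaches from about 275 to 1000 mm from the base axis. Payload 8.4 kg.
Tool frame: the origin (TCP) lies midway between the tips of the shut fingers; the grasp point (between the pads) lies 19 mm behind it; z points along the fingers, y is the line along which they close (so a half turn about z gives the same grasp; the last joint's range is limited). The gripper opens to 85 mm and grips with 20 to 120 N. Pads are 22 mm wide; open, the fingers measure 114 mm over their backs; the gripper's body (76 mm by 85 mm) begins 54 mm behind the grasp point. The pads swing forward as they close: fully open they stand 13 mm farther back than shut.
Start: joints at [-1.231, 0.353, 1.633, -0, 1.155, -0.002], TCP at [209.488, -588.848, 231.281] pointing down, gripper open.
Joint ranges: [-2.63, 2.63], [-0.92, 2.1], [0.06, 2.66], [-1.3, 4.44], [0, 2.69], [-3.02, 3.02]. Speed limits (rad/s): [2.22, 2.22, 2.79, 3.14, 3.14, 3.14].

INTERFACE

Orientations are given as [roll, pitch, yaw] about the fixed x, y, z axes, in that order (R = Rz(yaw) Ry(pitch) Rx(roll)).
In Python, from rig import telemetry, optics, r gives the robot as it stands.
- The arm moves only by the tool play_rows, never from a script. Its arguments are lists of equal length, an entry for each row: "dp": the shift along the tool's x, y, z in units of 40 mm (1.0 is 40 mm), a list of three; "rot": the turn, a rotation vector about the tool's x, y, z in units of 6 degrees (1.0 is 6 degrees), a list of three. In form: {"dp": [[tx, ty, tz], ...], "rot": [[ax, ay, az], ...]}. A call has 1 to 5 rows; each row is the pose to reach, as a shift and turn from the pose commanded when the call began, along the tool's axes at that moment; what a row does not reach only later rows make up. A row lasts 1/12 s, in which the tool goes at most 41.7 mm and 7.16 degrees, less where a joint would pass 70% of its speed; a pose out of reach is approached as far as the arm can. A call with a gripper value outside its range is refused whole. "fingers" is the opening, from 0 (shut) to 1 (fully open), set as the call begins (left out, the last holds). The fingers move at their own pace and stop on an object; "grip_force" is the grip in N (left out, the last holds). Time passes only in rows, so rows that repeat a pose let the fingers close. It gives the time, the measured TCP pose, the force, the opening and the grip force at its end, in the units of the state.
- telemetry.sense(): the state, without advancing time (a new reading comes with each control period).
- optics.grab_frame(name): name is "scene" or "top" or "wrist"; returns a dict with "color" (384x512x3 uint8, red, green, blue), "mtx" (3x3 intrinsics, pixels), "D" ([k1, k2, p1, p2, k3] as OpenCV has them; the pictures are not rectified), "R" (3x3) and "t" (3): a world point X has camera coordinates R X + t; the wrist camera has in their place "mount" (4x4, takes a point from camera to tool coordinates, whose origin is the TCP and whose axes are the flange's). Camera axes: x right, y down, z forward; pixel columns grow to the right and rows downward; lengths in mm; the calibration is good to about 2 mm. A picture is of the moment at which its call begins: read the wrist's pose just before it. There is no depth.
- r.sign_off(): hands the job in; it is judged then, once.
The state is a dict: "clock": time; "qpos": joint angles; "qvel": joint speeds; "joint_efforts": joint torques, N m; "eef_pos": TCP position; "tcp_rot": TCP orientation; "contact_force": force on the tool from outside, world axes, zero at the start; "wrist_torque": the same for the moment, N m; "opening": opening from 0.0 (shut) to 1.0 (fully open); "grasp_force": force on a finger pad.
Only numpy, scipy, OpenCV 4.12 (cv2) and the standard library are available. Lean on these libraries where they do the work, as an engineer would, in place of code of your own. Each camera call takes 0.05 s, during which the arm holds its last target. There are 200 camera calls.

TASK

Press the filter housing's hinged cover down until its catch clicks and holds it shut. Then take the vent cap by its wing from the parking socket, put it through the cover's hole into the port with its pins in the two slots, push it fully home against the spring and turn it a quarter turn clockwise (seen from above). Its valve springs shut when released, so finish while gripping the cap, holding it seated and turned; leave the dishes, filler base and tweezers where they are.

Things in the scene. Friction and masses are not known exactly. Their poses are not given: they have to be found in the camera images.
- filter_unit: fixed white filter housing with a grey cover, 146 mm deep, 124 mm wide, 48 mm tall under its cover; a white pleated ring filter lies in its chamber round the aluminium port collar. Origin on the port's axis at the worktop; x points from the sprung front catch to the rear hinge, z up
- port_top (a point): centre of the port's mouth, on top of the collar, 58 mm above the worktop; axes as the housing. The collar is 48 mm across. Its top ledge, 10.5 mm thick, has a 25 mm bore and two entry slots along +x and -x, 12 mm wide and open to 40 mm across. Below the ledge the bore is 40 mm. The collar stands 2 mm proud of the shut cover, inside its 52 mm hole
- cover_pad (a point): middle of the 50 mm wide ribbed black thumb pad on the cover (press here), 104 mm from the hinge axis; moves with the cover. When shut it is 56 mm above the worktop and 46 mm in front (-x) of port_top. Pressed straight down by closed fingers, the lip rides over a sprung roller in the last 8 mm (about 7 N at the pad), then the cover meets a firm stop
- cover_hinge (a point): middle of the cover's hinge axis, at the rear of the housing, 58 mm behind (+x) port_top and 52 mm above the worktop; its y axis is the hinge axis; turns with the cover
- filter_cover (a joint): opening angle of the cover: 0 is shut, grows as it lifts; starts between about 0.3 and 0.6. Under 0.03 the catch has clicked over the lip and holds it; without the catch the cover lifts by itself
- cap_grip (a point): grip point of the vent cap, a loose black bayonet cap (about 0.12 kg): on its axis, in its upright wing, 31 mm above the flange's underside. The wing is a bar 44 mm long along x and 14 mm thick along y (grasp across this), from 8 to 48 mm above the flange's underside. The flange is 58 mm across, 8 mm thick. The cap is the same after a half turn. z up
- cap_seat (a point): centre of the flange's underside, axes as cap_grip; coincides with port_top when the cap is home. Under it a steel nose, 22 mm thick, 26 mm long, ends in a flat drive blade (18 mm along x, 6 mm thick) reaching 34 mm below the flange. Two round pins, 8 mm thick, stick out along +x and -x to 34 mm across, centres 17 mm below the flange: they pass under the ledge within 2.5 mm of home
- cap_socket: fixed white parking socket, a cup 52 mm across (base 72 mm) and 40 mm tall in which the cap stands upright, its flange on the rim, turned to any angle; origin at the centre of its underside. It is to the left or to the right of the housing
- port_plunger (a joint): travel of the spring plunger in the port: 0 at rest, about 0.007 m with the cap fully home. The spring pushes the cap up with 2.8 N at first contact (7 mm above home) and 5.6 N at home
- port_spindle (a joint): clockwise turn in rad of the slotted valve spindle that the cap's drive blade turns: 0 at rest, stop at 1.35. The blade has about 0.2 rad of play in the slot, so a cap turned by 1.5 rad brings it to about 1.15. Its return spring resists with 0.06 Nm at 0 and 0.22 Nm at the stop, and turns it back when the cap is let go
- dishes: bystander: two stacked petri dishes, 93 mm across, 31 mm tall; origin at the centre of the underside. They stand on the other side of the housing from the socket
- filler_base: bystander: white pipette-filler charger base, 104 x 64 x 24 mm, far left; origin at the centre of the underside
- forceps: bystander: steel tweezers lying flat, 126 mm long, 7 mm thick, to the right at the back; origin under their centre
There are look-alikes about, which are no part of the job. There is more than one size of the part that bears cap_grip; the job needs the largest.

How it is judged (in metres and radians):
On the way, in this order (a step that is already met when the one before it is completed fails the run):
1. the cover is shut and its catch holds it with nothing of the robot touching it (value of joint filter_cover below 0.03 rad and contact force between each of the arm, the fingers and filter_unit below 0.2 N), for 0.3 s.
2. the cap is in the port, pushed home against the plunger (horizontal distance between cap_seat and port_top below 0.004 m and z of cap_seat in the frame of port_top below 0.0035 m and value of joint port_plunger above 0.0035 m), for 0.1 s.
At the end, for the whole second after the job is handed in: cover shut in its catch (under 0.03 rad); cap upright in the port (axis within 4 mm, flange within 4.5 mm of the collar, tilt under 0.1 rad, plunger pressed over 3 mm), spindle turned over 0.95 rad clockwise, cap at rest and gripped by the fingers (over 2 N) (value of joint filter_cover below 0.03 rad and horizontal distance between cap_seat and port_top below 0.004 m and z of cap_seat in the frame of port_top below 0.0045 m and angle between cap_seat's own z axis and vertical below 0.1 rad and value of joint port_plunger above 0.003 m and value of joint port_spindle above 0.95 rad and contact force between the fingers and vent_cap above 2 N and linear speed of vent_cap below 0.02 m/s); the arm keeps its last pose, push and grip.
It fails at once if the dishes, the filler base or the tweezers are moved by more than 3 cm (distance of any of dishes, filler_base, forceps from where it was at the start of the episode above 0.03 m).
It also fails if it takes over 58 s, if anything falls off the work surface, if the arm or the gripper's body presses on something with over 40 N, if the wrist force passes 120 N, or if a joint passes its speed limit or range.

## Working session

There is one attempt and no reset: what is moved stays moved. The work goes in short steps, Python scripts to look and compute and a tool call to move; the robot and the scene stay as the last step left them, time stands still between calls to the robot, and variables do not carry over. Pictures are saved under pics/ and viewed, at most 10 in all, crops included, and the job is handed in when it is done.

Besides the shell and the picture viewer there is one more tool, called after ">>>" as a command line: name --argument value ..., lists and objects as JSON in quotes. play_rows: Moves the arm, as the interface text tells. Its arguments: {"type":"object","properties":{"dp":{"type":"array"},"rot":{"type":"array"},"fingers":{"type":"number"},"grip_force":{"type":"number"}},"required":["dp","rot"]}

```bash
ls; mkdir -p pics
python3 - <<'E'
from rig import telemetry, optics, r
import cv2, numpy as np, pickle
print(telemetry.sense())
fs={}
for n in("scene","top"):
    f=optics.grab_frame(n); fs[n]=f
    print(n,f["mtx"].tolist(),f["D"],(-f["R"].T@f["t"]).round())
pickle.dump(fs,open("f0.pkl","wb"))
im=np.hstack([f["color"] for f in fs.values()])[:,:,::-1]
cv2.imwrite("pics/top0.png",cv2.resize(fs["top"]["color"][:,:,::-1],(800,600)))
cv2.imwrite("pics/scene0.png",cv2.resize(fs["scene"]["color"][:,:,::-1],(800,600)))
E
```

```text
pics
{'clock': 0.0, 'qpos': array([-1.23140178e+00,  3.53653354e-01,  1.63415676e+00,  3.09866318e-05,
        1.15521282e+00, -2.42999536e-03]), 'qvel': array([-0.00036778, -0.00022743, -0.00041919,  0.00195147,  0.0004946 ,
       -0.00026501]), 'joint_efforts': array([-3.97725589e-04, -6.05260205e+01, -3.42071772e+01, -7.00124315e-05,
        9.46464599e-03, -1.45824191e-05]), 'eef_pos': array([ 209.33104592, -588.37724348,  230.54875839]), 'tcp_rot': array([-3.14016245e+00, -3.18066365e-05,  3.41811984e-01]), 'contact_force': array([-0.05596119, -0.09185755, -0.51067282]), 'wrist_torque': array([-0.01580992, -0.0085312 , -0.04618175]), 'grasp_force': 0.0, 'opening': 0.9998575200107834}
scene [[442.629886378859, 0.0, 260.8072021829249], [0.0, 442.629886378859, 191.53046709097063], [0.0, 0.0, 1.0]] [0.05464851 0.         0.         0.         0.        ] [ 283. -976.  877.]
top [[439.3739603702486, 0.0, 253.8777105289785], [0.0, 439.3739603702486, 189.02546830341385], [0.0, 0.0, 1.0]] [0.00199608 0.         0.         0.         0.        ] [ 419.   71. 1165.]
```

View pics/top0.png

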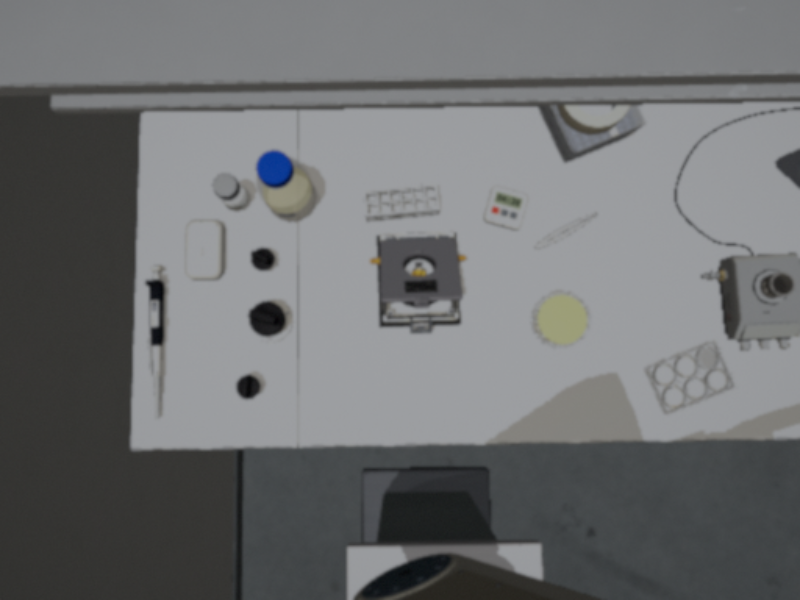

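View pics/scene0.png

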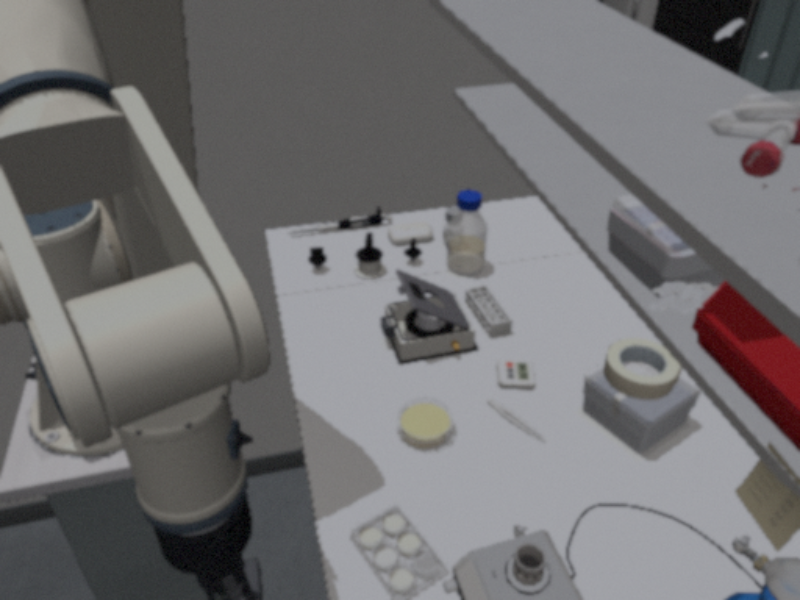

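The top view (800x600) shows the housing at about (420,280), the thumb pad at (421,286) and the dishes at (562,319). There are three black caps on the left, at (263,259), (267,319) and (248,386). The one at (267,319) is clearly the largest and stands in a white cup in the scene view, so it fits the description. I'll confirm with a crop.

```bash
cat > h.py <<'E'
import cv2, numpy as np, pickle
def ray(f,uv,z,pose=None):
    """pixel -> world point on plane z"""
    n=cv2.undistortPoints(np.array([[uv]],float),f["mtx"],np.array(f["D"]))[0,0]
    d=f["R"].T@np.array([n[0],n[1],1.]); c=-f["R"].T@f["t"]
    return c+d*(z-c[2])/d[2]
def proj(f,P):
    rv=cv2.Rodrigues(f["R"])[0]
    return cv2.projectPoints(np.atleast_2d(P).astype(float),rv,f["t"],f["mtx"],np.array(f["D"]))[0][:,0]
E
python3 - <<'E'
from h import *
fs=pickle.load(open("f0.pkl","rb")); f=fs["top"]; k=.64
for n,uv,z in [("capS1",(263,259),40),("cap",(267,319),48),("capS2",(248,386),40),("filler",(205,249),24),("dish",(562,319),31),("forc",(566,231),5),
  ("pad",(421,286),85),("boltL",(376,261),40),("boltR",(462,258),40),("frontL",(382,326),20),("frontR",(460,323),20),("catch",(421,327),40)]:
    print(n,ray(f,(uv[0]*k,uv[1]*k),z).round())
c=f["color"][:,:,::-1]
a=cv2.resize(c[150:260,140:220],None,fx=5,fy=5,interpolation=cv2.INTER_CUBIC)
b=cv2.resize(c[140:220,230:310],None,fx=5,fy=5,interpolation=cv2.INTER_CUBIC)
b=cv2.copyMakeBorder(b,0,a.shape[0]-b.shape[0],0,0,cv2.BORDER_CONSTANT)
cv2.imwrite("pics/crop.png",np.hstack([a,b]))
E
```

```text
capS1 [622. 293.  40.]
cap [521. 284.  48.]
capS2 [413. 316.  40.]
filler [644. 394.  24.]
dish [ 514. -201.   31.]
forc [ 668. -221.    5.]
pad [566.  33.  85.]
boltL [615. 105.  40.]
boltR [618. -38.  40.]
frontL [509.  98.  20.]
frontR [511. -33.  20.]
catch [504.  33.  40.]
```

View pics/crop.png

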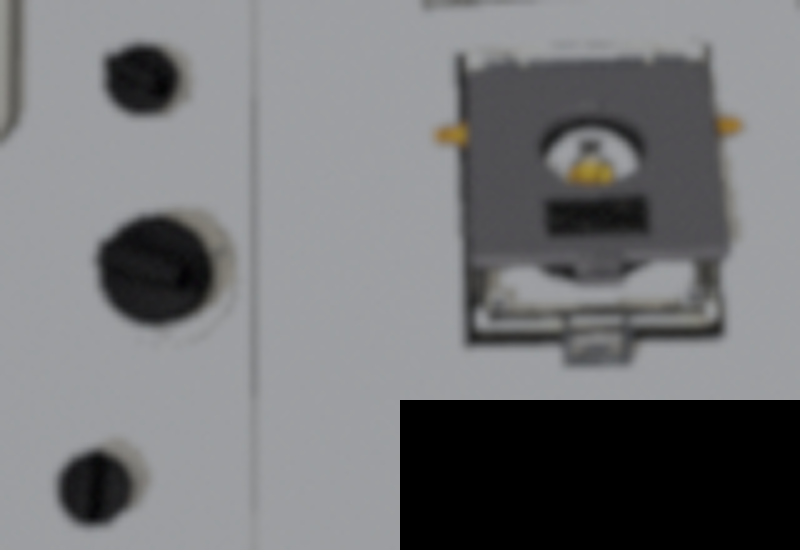

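The crop confirms it: the big cap stands at crop pixel (155,270) on the white cup, with its wing running from (105,255) to (190,280). The housing is open, with its pad at (598,216). Next I move to hover over the housing with the wrist camera.

```bash
cat >> h.py <<'E'
from scipy.spatial.transform import Rotation as Ro
def plan(xyz,yaw,roll=np.pi,pitch=0.):
    from rig import telemetry
    s=telemetry.sense(); R0=Ro.from_euler("xyz",s["tcp_rot"]); R1=Ro.from_euler("xyz",[roll,pitch,yaw])
    dp=R0.inv().apply(np.array(xyz)-s["eef_pos"])/40; rv=(R0.inv()*R1).as_rotvec(degrees=True)/6
    print("at",s["eef_pos"].round(1),s["tcp_rot"].round(3),"t",round(s["clock"],2),"F",s["contact_force"].round(1),"op",round(s["opening"],3),"dp",dp.round(3),"rot",rv.round(3))
def wrist():
    from rig import telemetry,optics
    s=telemetry.sense(); f=optics.grab_frame("wrist")
    T=np.eye(4); T[:3,:3]=Ro.from_euler("xyz",s["tcp_rot"]).as_matrix(); T[:3,3]=s["eef_pos"]
    C=np.linalg.inv(T@np.array(f["mount"])); f["R"]=C[:3,:3]; f["t"]=C[:3,3]; f["s"]=s
    return f
E
python3 - <<'E'
from h import *
f=wrist(); print(np.array(f["mount"]).round(2),f["mtx"].round(0).tolist())
plan([520,33,330],1.571)
E
```

```text
[[   0.     -0.96   -0.27   66.43]
 [   1.     -0.      0.      1.96]
 [  -0.     -0.27    0.96 -142.77]
 [   0.      0.      0.      1.  ]] [[270.0, 0.0, 254.0], [0.0, 270.0, 193.0], [0.0, 0.0, 1.0]]
at [ 209.4 -588.5  230.7] [-3.14  -0.     0.342] t 0.15 F [ 0.4 -0.2  0.2] op 0.998 dp [ 12.524 -12.038  -2.469] rot [-9.0000e-03 -7.0000e-03 -1.1738e+01]
```

>>> play_rows --dp '[[0.6,-0.5,-0.6],[1.3,-1.2,-0.9],[2.0,-1.9,-1.2],[2.7,-2.6,-1.5],[3.4,-3.3,-1.7]]' --rot '[[0,0,0],[0,0,0],[0,0,0],[0,0,0],[0,0,0]]' --fingers 0

```text
clock: 0.57
eef_pos: [293.8, -417.4, 300.1]
tcp_rot: [3.141, -0.0, 0.341]
contact_force: [0.9, -1.2, -0.0]
opening: 0.298
grasp_force: 0.0
```

>>> play_rows --dp '[[0.7,-0.7,-0.2],[1.4,-1.4,-0.3],[2.1,-2.1,-0.4],[2.8,-2.8,-0.5],[3.5,-3.5,-0.6]]' --rot '[[0,0,0],[0,0,0],[0,0,0],[0,0,0],[0,0,0]]'

```text
clock: 0.98
eef_pos: [378.6, -238.2, 323.5]
tcp_rot: [3.141, -0.0, 0.341]
contact_force: [0.4, -0.6, -0.6]
opening: -0.002
grasp_force: 0.0
```

>>> play_rows --dp '[[0.7,-0.7,0],[1.4,-1.4,0],[2.1,-2.1,0],[2.8,-2.8,0],[3.5,-3.5,0]]' --rot '[[0,0,0],[0,0,0],[0,0,0],[0,0,0],[0,0,0]]'

```text
clock: 1.4
eef_pos: [463.6, -59.2, 323.4]
tcp_rot: [3.141, -0.0, 0.342]
contact_force: [1.1, -1.2, -0.4]
opening: 0.004
grasp_force: 0.0
```

>>> play_rows --dp '[[0.7,-0.6,0],[1.4,-1.2,0],[2.1,-1.8,0],[2.1,-1.8,0],[2.1,-1.8,0]]' --rot '[[0,0,-1],[0,0,-2],[0,0,-3],[0,0,-4],[0,0,-5]]'

```text
clock: 1.82
eef_pos: [518.9, 36.8, 322.7]
tcp_rot: [-3.141, 0.0, 0.874]
contact_force: [-0.2, -0.3, 0.8]
opening: -0.002
grasp_force: 0.0
```

>>> play_rows --dp '[[0,0,0],[0,0,0],[0,0,0],[0,0,0],[0,0,0]]' --rot '[[0,0,-1.1],[0,0,-2.2],[0,0,-3.3],[0,0,-4.4],[0,0,-5.5]]'

```text
clock: 2.23
eef_pos: [518.1, 34.8, 323.0]
tcp_rot: [-3.141, 0.0, 1.447]
contact_force: [-0.4, -0.1, 0.3]
opening: 0.0
grasp_force: 0.0
```

Run:
```python
from h import *
f=wrist(); pickle.dump(f,open("w1.pkl","wb")); plan([520,33,330],1.571)
cv2.imwrite("pics/w1.png",cv2.resize(f["color"][:,:,::-1],(800,600)))
```

```text
at [518.1  34.8 323. ] [-3.141  0.     1.455] t 2.28 F [-0.6  0.4 -0.4] op -0.001 dp [-0.038  0.051 -0.174] rot [-5.000e-03  1.000e-03 -1.104e+00]
```

View pics/w1.png

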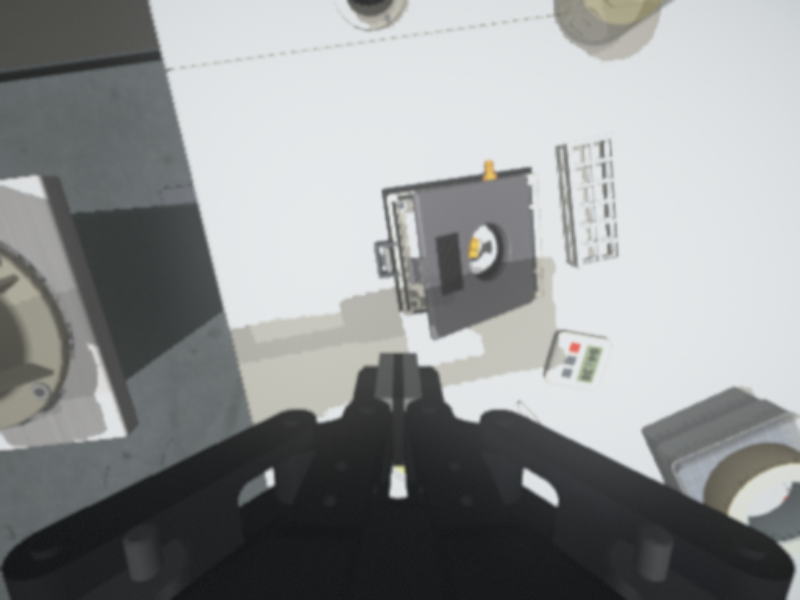

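The wrist view shows the open cover with its pad at (450,263), the hole at (487,250) and the front catch at (384,258). The parking socket is at the top edge, at (370,5). I'll triangulate the pad from the top and wrist views.

Run:
```python
from h import *
from scipy.optimize import least_squares
w=pickle.load(open("w1.pkl","rb")); t=pickle.load(open("f0.pkl","rb"))["top"]
wp=np.array([450,263])*.64; tp=np.array([269.6,183.2])
wh=np.array([487,250])*.64; th=np.array([268.4,170.4])
for a,b in((wp,tp),(wh,th)):
    s=least_squares(lambda X:np.r_[proj(w,X)[0]-a,proj(t,X)[0]-b],[560,33,90]); print(s.x.round(1),s.fun.round(1))
def pred(p):
    x,y,yaw,th=p; c,sn=np.cos(th),np.sin(th); P=[]
    for d in(104,58):
        l=np.array([58-d*c-4*sn*1+0,0,52+d*sn+4*c]); P.append([x+l[0]*np.cos(yaw),y+l[0]*np.sin(yaw),l[2]])
    return np.array(P)
s=least_squares(lambda p:np.r_[(proj(w,pred(p))-[wp,wh]).ravel(),(proj(t,pred(p))-[tp,th]).ravel(),(p[2]-.0)*20],[600,33,0,.45])
print(s.x.round(3),s.fun.round(1)); print(pred(s.x).round(1))
for n,uv in(("boltL",(488,170)),("catch",(384,258))): print(n,ray(w,np.array(uv)*.64,40).round(1))
```

```text
[560.1  34.2 132.2] [-0.2 -0.   0.1 -0.4]
[595.7  35.9 103.8] [-0.2  0.1 -0.1 -0.5]
[5.87607e+02 3.33620e+01 2.80000e-02 6.72000e-01] [-0.  -0.7 -0.5  0.1  0.5 -0.4  0.6 -0.4  0.6]
[[561.8  32.6 119.9]
 [597.7  33.6  91.3]]
boltL [614.5 102.   40. ]
catch [503.6  29.4  40. ]
```

```bash
python3 -c "
from h import *
plan([560,33.5,160],1.59)"
```

```text
at [518.1  34.8 323. ] [-3.141  0.     1.455] t 2.28 F [-0.6  0.4 -0.4] op -0.001 dp [0.09  1.045 4.076] rot [-5.000e-03  1.000e-03 -1.286e+00]
```

>>> play_rows --dp '[[0.02,0.3,0.8],[0.05,0.6,1.7],[0.07,0.9,2.6],[0.09,1.04,3.5],[0.09,1.04,4.1]]' --rot '[[0,0,-0.4],[0,0,-0.8],[0,0,-1.28],[0,0,-1.28],[0,0,-1.28]]'

```text
clock: 2.7
eef_pos: [559.7, 32.8, 156.0]
tcp_rot: [-3.139, 0.0, 1.573]
contact_force: [0.7, 0.1, -0.2]
opening: 0.001
grasp_force: 0.0
```

```bash
python3 -c "
from h import *
plan([560,33.5,118],1.59)"
```

```text
at [559.7  32.8 156. ] [-3.139  0.     1.573] t 2.7 F [ 0.7  0.1 -0.2] op 0.001 dp [0.017 0.01  0.949] rot [-0.022  0.001 -0.167]
```

>>> play_rows --dp '[[0,0,0.7],[0,0,1.1],[0,-0.1,1.4],[0,-0.2,1.7],[0,-0.3,1.9]]' --rot '[[0,0,0],[0,0,0],[0,0,0],[0,0,0],[0,0,0]]'

```text
clock: 3.12
eef_pos: [547.4, 32.9, 81.9]
tcp_rot: [-3.14, 0.0, 1.573]
contact_force: [0.3, -0.7, 0.0]
opening: 0.001
grasp_force: 0.4
```

>>> play_rows --dp '[[0,-0.04,0.1],[0,-0.06,0.2],[0,-0.08,0.25],[0,-0.08,0.3],[0,-0.08,0.3]]' --rot '[[0,0,0],[0,0,0],[0,0,0],[0,0,0],[0,0,0]]'

```text
clock: 3.53
eef_pos: [545.1, 32.9, 71.4]
tcp_rot: [3.141, -0.0, 1.575]
contact_force: [0.2, 0.2, 0.6]
opening: 0.004
grasp_force: 0.0
```

>>> play_rows --dp '[[0,-0.01,0.1],[0,-0.02,0.2],[0,-0.02,0.28],[0,-0.02,0.34],[0,-0.02,0.38]]' --rot '[[0,0,0],[0,0,0],[0,0,0],[0,0,0],[0,0,0]]'

```text
clock: 3.95
eef_pos: [543.9, 32.9, 55.7]
tcp_rot: [-3.141, -0.0, 1.575]
contact_force: [-3.6, 0.1, 14.5]
opening: -0.004
grasp_force: 7.9
```

>>> play_rows --dp '[[0,0,0.03],[0,0,0.05],[0,0,0.05]]' --rot '[[0,0,0],[0,0,0],[0,0,0]]'

```text
clock: 4.2
eef_pos: [544.0, 32.9, 55.6]
tcp_rot: [-3.141, -0.0, 1.575]
contact_force: [-7.4, -1.3, 23.1]
opening: 0.004
grasp_force: 11.5
```

>>> play_rows --dp '[[0,0,-0.7],[0,0,-1.5],[0,0,-2.4],[0,0,-3.3],[0,0,-4.2]]' --rot '[[0,0,0],[0,0,0],[0,0,0],[0,0,0],[0,0,0]]' --fingers 1

```text
clock: 4.62
eef_pos: [543.5, 32.9, 223.5]
tcp_rot: [-3.141, 0.0, 1.575]
contact_force: [1.2, 0.6, -0.3]
opening: 0.71
grasp_force: 0.0
```

Run:
```python
from h import *
from rig import optics
f=wrist(); t=optics.grab_frame("top"); pickle.dump((f,t),open("w2.pkl","wb")); plan([521,284,230],1.571)
a=cv2.resize(f["color"][60:260,150:400,::-1],None,fx=3.2,fy=3,interpolation=cv2.INTER_CUBIC)
cv2.imwrite("pics/w2.png",a)
```

```text
at [547.4  33.  227.9] [ 3.132 -0.     1.575] t 4.72 F [ 0.  -1.1 -0.1] op 0.874 dp [ 6.277 -0.629 -0.056] rot [ 0.091 -0.005  0.042]
```

View pics/w2.png

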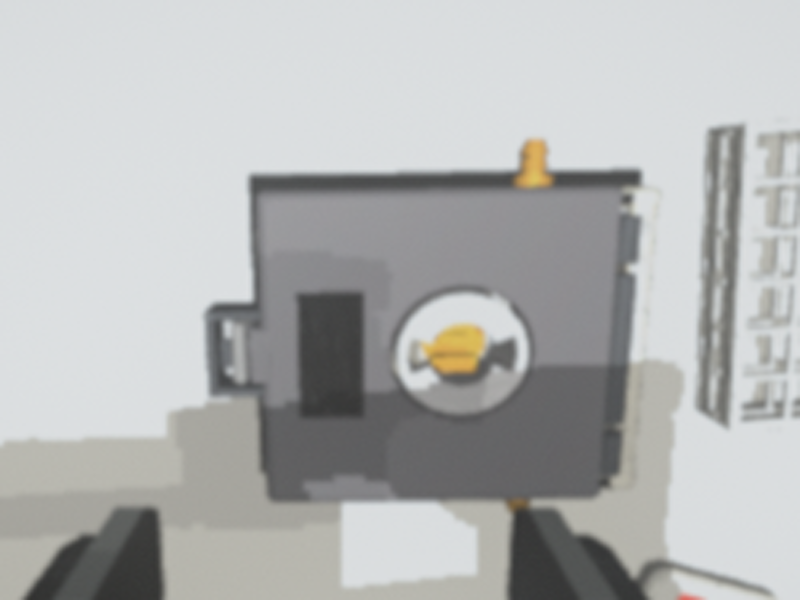

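The crop shows the cover shut flat under its catch. The collar ring is centred at crop (463,352), the slots at (418,353) and (500,353), and the pad at (330,353). I'll let the arm settle and measure precisely.

>>> play_rows --dp '[[0,0,0],[0,0,0],[0,0,0],[0,0,0],[0,0,0]]' --rot '[[0,0,0],[0,0,0],[0,0,0],[0,0,0],[0,0,0]]'

```text
clock: 5.13
eef_pos: [543.4, 32.8, 220.8]
tcp_rot: [-3.139, 0.0, 1.575]
contact_force: [-0.6, -0.0, 0.3]
opening: 1.002
grasp_force: 0.0
```

```bash
cat >> h.py <<'E'
from scipy.optimize import minimize
def circ(f,c,rr,z,img,n=72):
    a=np.linspace(0,2*np.pi,n,endpoint=False)
    P=np.c_[c[0]+rr*np.cos(a),c[1]+rr*np.sin(a),np.full(n,z)]
    q=proj(f,P).astype(np.float32)
    return cv2.remap(img,q[:,0].copy(),q[:,1].copy(),cv2.INTER_LINEAR)[:,0]
def port(f,g0=(590,33)):
    img=cv2.GaussianBlur(cv2.cvtColor(f["color"],cv2.COLOR_RGB2GRAY),(0,0),.7).astype(np.float32)
    sc=lambda c:np.mean(2*circ(f,c,25.2,57,img)-circ(f,c,22.3,58,img)-circ(f,c,28.5,56,img))
    best=min(((sc((x,y)),x,y) for x in np.arange(g0[0]-8,g0[0]+9,2) for y in np.arange(g0[1]-8,g0[1]+9,2)))
    s=minimize(sc,best[1:],method="Nelder-Mead",options=dict(initial_simplex=np.array(best[1:])+[[0,0],[1,0],[0,1]]))
    # pad rectangle
    pp=proj(f,[s.x[0]-46,s.x[1],56])[0].astype(int)
    m=(img<60).astype(np.uint8); _,lab,st,ce=cv2.connectedComponentsWithStats(m)
    l=lab[pp[1],pp[0]]; pad=None
    if l:
        cn=cv2.findContours((lab==l).astype(np.uint8),0,1)[0][0][:,0]
        W=np.array([ray(f,u,56)[:2] for u in cn],np.float32); pad=cv2.minAreaRect(W)
    print("port",s.x.round(2),"score",round(s.fun,1),"pad",pad)
    return s.x
E
python3 - <<'E'
from h import *
f=wrist(); pickle.dump(f,open("w3.pkl","wb")); port(f); plan([521,284,230],1.29)
port(pickle.load(open("w2.pkl","rb"))[0])
port(pickle.load(open("w2.pkl","rb"))[1])
E
```

```text
port [589.48  31.17] score -55.2 pad None
at [543.6  32.8 221. ] [-3.14   0.     1.575] t 5.18 F [0.4 0.6 0. ] op 1.001 dp [ 6.281 -0.536 -0.224] rot [-0.017  0.003  2.725]
port [589.49  31.19] score -57.8 pad None
port [584.63  22.7 ] score -3.6 pad ((539.0120849609375, 17.97890853881836), (74.0256118774414, 78.4499740600586), 11.52755355834961)
```

```bash
python3 -c "
from h import *
plan([510,246,225],1.29)"
```

```text
at [543.6  32.8 221. ] [-3.14   0.     1.575] t 5.18 F [0.4 0.6 0. ] op 1.001 dp [ 5.333 -0.815 -0.098] rot [-0.017  0.003  2.725]
```

>>> play_rows --dp '[[0.8,-0.15,-0.1],[1.8,-0.3,-0.1],[2.8,-0.5,-0.1],[3.8,-0.65,-0.1],[4.7,-0.8,-0.1]]' --rot '[[0,0,0],[0,0,0],[0,0,0],[0,0,0],[0,0,0]]'

```text
clock: 5.6
eef_pos: [510.5, 222.7, 225.7]
tcp_rot: [-3.141, -0.0, 1.575]
contact_force: [-0.4, -0.5, -0.1]
opening: 1.001
grasp_force: 0.0
```

>>> play_rows --dp '[[0.6,0,0],[0.6,0,0],[0.6,0,0],[0.6,0,0],[0.6,0,0]]' --rot '[[0,0,1],[0,0,2],[0,0,2.7],[0,0,2.7],[0,0,2.7]]'

```text
clock: 6.02
eef_pos: [510.9, 244.7, 225.6]
tcp_rot: [-3.141, 0.001, 1.295]
contact_force: [1.1, -0.2, -0.4]
opening: 1.0
grasp_force: 0.0
```

Run:
```python
from h import *
f=wrist(); pickle.dump(f,open("w4.pkl","wb")); plan([521,284,225],1.29)
q=proj(f,[521,284,48])[0].astype(int); print(q)
x0,y0=max(q[0]-60,0),max(q[1]-60,0); print(x0,y0)
a=cv2.resize(f["color"][y0:y0+120,x0:x0+120,::-1],None,fx=5,fy=5,interpolation=cv2.INTER_CUBIC)
cv2.imwrite("pics/w4.png",a)
g=cv2.cvtColor(pickle.load(open("w3.pkl","rb"))["color"],cv2.COLOR_RGB2GRAY)
```

```text
at [511.  244.5 225.8] [-3.141  0.     1.295] t 6.07 F [-0.6  0.9 -1.2] op 0.997 dp [ 1.018 -0.028  0.019] rot [-0.004  0.004  0.049]
[253 139]
193 79
```

View pics/w4.png

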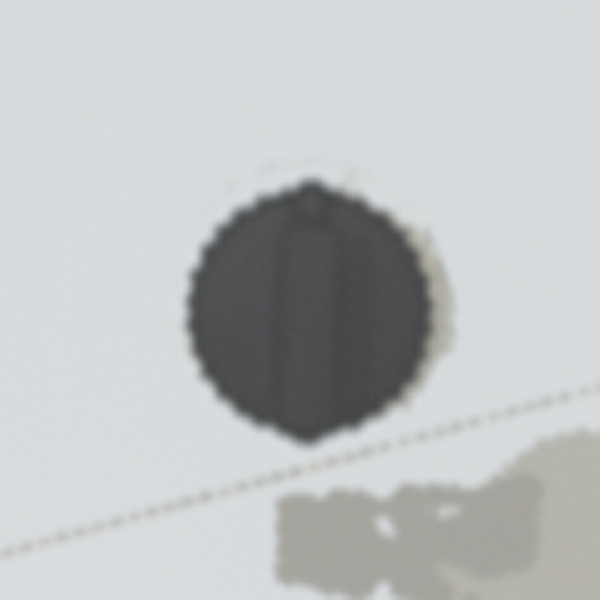

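The enlarged wrist view confirms the large cap. Its flange is a disc spanning x 188–432, centred at about (310,311), with the wing vertical at x≈310, so it already lines up with the tool's x axis. Next I fit its centre.

```bash
cat >> h.py <<'E'
def capfit(f,g0):
    img=cv2.GaussianBlur(cv2.cvtColor(f["color"],cv2.COLOR_RGB2GRAY),(0,0),.7).astype(np.float32)
    sc=lambda c:np.mean(np.minimum(circ(f,c,27.5,48,img)-circ(f,c,31.,47,img),0))
    s=minimize(sc,g0,method="Nelder-Mead",options=dict(initial_simplex=np.array(g0)+[[0,0],[3,0],[0,3]]))
    print("cap",s.x.round(2),round(s.fun,1)); return s.x
E
python3 - <<'E'
from h import *
f=pickle.load(open("w4.pkl","rb")); c=capfit(f,(521,284))
plan([c[0],c[1],225],1.295); plan([c[0],c[1],71-19],1.295)
g=cv2.cvtColor(f["color"],cv2.COLOR_RGB2GRAY); print(np.round(np.median(g[79+50:79+70,193+50:193+76].astype(int),0)).astype(int))
E
```

```text
cap [521.86 281.62] -94.5
at [511.  244.5 225.8] [-3.141  0.     1.295] t 6.07 F [-0.6  0.9 -1.2] op 0.997 dp [0.967 0.009 0.019] rot [-0.004  0.004  0.001]
at [511.  244.5 225.8] [-3.141  0.     1.295] t 6.07 F [-0.6  0.9 -1.2] op 0.997 dp [0.968 0.011 4.344] rot [-0.004  0.004  0.001]
[81 80 80 79 76 74 74 76 78 79 78 79 78 78 78 77 75 72 71 72 73 73 73 74
 74 76]
```

>>> play_rows --dp '[[0.6,0.01,0.5],[0.97,0.01,1.3],[0.97,0.01,2.2],[0.97,0.01,3.1],[0.97,0.01,3.8]]' --rot '[[0,0,0],[0,0,0],[0,0,0],[0,0,0],[0,0,0]]'

```text
clock: 6.48
eef_pos: [521.4, 281.2, 71.5]
tcp_rot: [-3.14, 0.001, 1.295]
contact_force: [-0.5, -0.4, 0.1]
opening: 1.0
grasp_force: 0.0
```

>>> play_rows --dp '[[0,0,0.3],[0,0,0.5],[0,0,0.52],[0,0,0.52]]' --rot '[[0,0,0],[0,0,0],[0,0,0],[0,0,0]]'

```text
clock: 6.82
eef_pos: [523.0, 282.1, 54.3]
tcp_rot: [3.141, -0.001, 1.293]
contact_force: [-0.1, -0.3, -0.5]
opening: 1.0
grasp_force: 0.0
```

```bash
python3 -c "
from h import *
plan([521.86,281.62,53],1.295)"
```

```text
at [523.  282.1  54.3] [ 3.141e+00 -1.000e-03  1.293e+00] t 6.82 F [-0.1 -0.3 -0.5] op 1.0 dp [-0.019 -0.023  0.032] rot [ 0.009 -0.009 -0.02 ]
```

>>> play_rows --dp '[[0,0,0.02],[0,0,0.02],[0,0,0.02],[0,0,0.02],[0,0,0.02]]' --rot '[[0,0,0],[0,0,0],[0,0,0],[0,0,0],[0,0,0]]' --fingers 0 --grip_force 60

```text
clock: 7.23
eef_pos: [522.4, 282.1, 53.1]
tcp_rot: [3.141, -0.001, 1.293]
contact_force: [0.8, -1.0, 0.3]
opening: 0.3
grasp_force: 0.0
```

>>> play_rows --dp '[[0,0,0],[0,0,0],[0,0,0],[0,0,0],[0,0,0]]' --rot '[[0,0,0],[0,0,0],[0,0,0],[0,0,0],[0,0,0]]'

```text
clock: 7.65
eef_pos: [522.4, 282.1, 53.0]
tcp_rot: [3.141, -0.0, 1.293]
contact_force: [-0.2, -1.1, 6.5]
opening: 0.154
grasp_force: 59.1
```

>>> play_rows --dp '[[0,0,-0.5],[0,0,-1.2],[0,0,-2.0],[0,0,-2.5],[0,0,-2.6]]' --rot '[[0,0,0],[0,0,0],[0,0,0],[0,0,-1],[0,0,-2]]'

```text
clock: 8.07
eef_pos: [523.9, 282.9, 160.3]
tcp_rot: [3.137, -0.003, 1.507]
contact_force: [0.9, 1.6, -1.5]
opening: 0.154
grasp_force: 59.0
```

>>> play_rows --dp '[[-0.7,0.2,0],[-1.5,0.5,0],[-2.3,0.8,0],[-3.1,1.1,0],[-3.9,1.4,0]]' --rot '[[0,0,-1],[0,0,-2],[0,0,-3],[0,0,-4],[0,0,-5]]'

```text
clock: 8.48
eef_pos: [567.1, 121.0, 156.2]
tcp_rot: [-3.141, -0.0, 2.031]
contact_force: [0.8, -0.6, -1.6]
opening: 0.155
grasp_force: 59.0
```

```bash
python3 -c "
from h import *
plan([640,31.5,155],3.16)"
```

```text
at [567.1 121.  156.2] [-3.141 -0.     2.031] t 8.48 F [ 0.8 -0.6 -1.6] op 0.155 dp [-2.813  0.638  0.03 ] rot [-4.0000e-03 -4.0000e-03 -1.0778e+01]
```

>>> play_rows --dp '[[-0.7,0.15,0],[-1.5,0.3,0],[-2.3,0.5,0],[-2.8,0.64,0],[-2.8,0.64,0]]' --rot '[[0,0,-1.1],[0,0,-2.2],[0,0,-3.3],[0,0,-4.4],[0,0,-5.5]]'

```text
clock: 8.9
eef_pos: [642.0, 29.7, 156.2]
tcp_rot: [-3.142, 0.002, 2.605]
contact_force: [-0.6, 0.8, -0.7]
opening: 0.155
grasp_force: 59.0
```

>>> play_rows --dp '[[0,0,0],[0,0,0],[0,0,0],[0,0,0],[0,0,0]]' --rot '[[0,0,-1.1],[0,0,-2.2],[0,0,-3.3],[0,0,-4.4],[0,0,-5.3]]'

```text
clock: 9.32
eef_pos: [639.1, 33.0, 155.9]
tcp_rot: [-3.142, -0.001, -3.121]
contact_force: [-0.9, 0.6, -1.5]
opening: 0.158
grasp_force: 59.0
```

>>> play_rows --dp '[[0,0,0],[0,0,0],[0,0,0],[0,0,0]]' --rot '[[0,0,0],[0,0,0],[0,0,0],[0,0,0]]'

```text
clock: 9.65
eef_pos: [639.4, 33.1, 156.3]
tcp_rot: [-3.142, -0.0, -3.129]
contact_force: [0.5, -0.0, -0.7]
opening: 0.156
grasp_force: 59.0
```

Run:
```python
from h import *
f=wrist(); pickle.dump(f,open("w5.pkl","wb")); m2=port(f); plan([589.5,31.2,140],3.16)
m1=np.array([589.48,31.17]); d=m1-m2; bx=(d[0]+d[1])/2; by=(d[0]-d[1])/2
print("bias",bx,by,"p",m1-[by,bx])
cv2.imwrite("pics/w5.png",cv2.resize(f["color"][:,:,::-1],(800,600),interpolation=cv2.INTER_CUBIC))
```

```text
port [589.11  31.07] score -74.0 pad None
at [639.4  33.1 156.4] [-3.142 -0.    -3.128] t 9.7 F [ 0.9  0.1 -0.7] op 0.152 dp [ 1.249 -0.031  0.41 ] rot [-0.    -0.001 -0.048]
bias 0.234142879769216 0.13538751818240513 p [589.34461248  30.93585712]
```

View pics/w5.png

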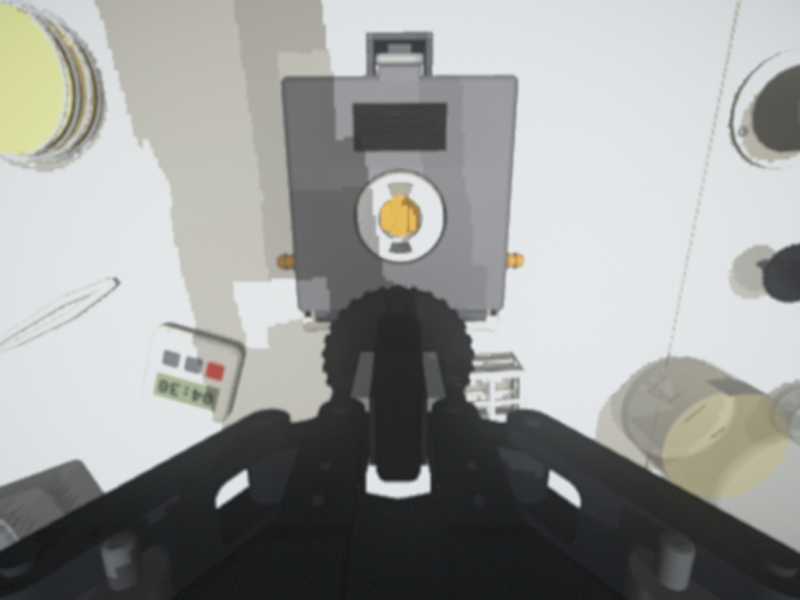

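The view at yaw ≈ π shows the collar at (400,216), the slots at (400,190) and (400,247), and the pad at (400,127), all on one vertical line, so the housing is aligned with the tool. The cap is upright in the grip, its rim spanning 322–476 and its front at row 287. I'll check the cap's offset in the hand.

Run:
```python
from h import *
f=pickle.load(open("w5.pkl","rb")); s=f["s"]; p=s["eef_pos"]; R=Ro.from_euler("xyz",s["tcp_rot"])
g=cv2.GaussianBlur(cv2.cvtColor(f["color"],cv2.COLOR_RGB2GRAY),(0,0),.7).astype(np.float32)
def pt(cx,cy,r,a,z): 
    P=np.c_[cx+r*np.cos(a),cy+r*np.sin(a),np.full(len(a),z)]; q=proj(f,R.apply(P)+p).astype(np.float32)
    return cv2.remap(g,q[:,0].copy(),q[:,1].copy(),1)[:,0]
a=np.linspace(-1.2,1.2,60)
for z in(5.,9.):
    sc=lambda c:-np.mean(pt(c[0],c[1],30.5,a,z)-pt(c[0],c[1],27.5,a,z))
    o=minimize(sc,[0,0],method="Nelder-Mead",options=dict(initial_simplex=[[0,0],[2,0],[0,2]])); print(z,o.x.round(2),round(o.fun,1))
X=ray(f,np.array([400,190])*.64,52);Y=ray(f,np.array([400,247])*.64,52); print(X.round(1),Y.round(1))
plan([588.5,30.9,120],3.155)
```

```text
5.0 [ 3.85 -2.46] -66.4
9.0 [ 3.13 -2.51] -66.0
[574.1  31.1  52. ] [606.5  31.6  52. ]
at [639.4  33.1 156.4] [-3.142 -0.    -3.128] t 9.7 F [ 0.9  0.1 -0.7] op 0.152 dp [ 1.274 -0.038  0.91 ] rot [-0.    -0.001 -0.   ]
```

Run:
```python
from h import *
from scipy.optimize import least_squares
f=pickle.load(open("w5.pkl","rb")); s=f["s"]; p=s["eef_pos"]; R=Ro.from_euler("xyz",s["tcp_rot"])
g=cv2.cvtColor(f["color"],cv2.COLOR_RGB2GRAY)
m=(g<45).astype(np.uint8)
cn=max(cv2.findContours(m,0,1)[0],key=len)[:,0].astype(float)
q=(cn[:,1]<235)&(abs(cn[:,0]-255)<55)
n=cv2.undistortPoints(cn[q][:,None],f["mtx"],np.array(f["D"]))[:,0]
M=np.array(f["mount"]); d=np.c_[n,np.ones(len(n))]@M[:3,:3].T
for z in(5.,9.,13.):
    P=M[:3,3]+d*((z-M[2,3])/d[:,2])[:,None]
    o=least_squares(lambda c:np.hypot(P[:,0]-c[0],P[:,1]-c[1])-c[2],[0,0,29],loss="soft_l1"); print(z,len(P),o.x.round(2),np.abs(o.fun).mean().round(2))
    o=least_squares(lambda c:np.hypot(P[:,0]-c[0],P[:,1]-c[1])-29,[0,0],loss="soft_l1"); print("  R29",o.x.round(2),np.abs(o.fun).mean().round(2))
```

```text
Traceback (most recent call last):
cv2.error: OpenCV(4.12.0) /io/opencv/modules/calib3d/src/undistort.dispatch.cpp:347: error: (-215:Assertion failed) CV_IS_MAT(_src) && CV_IS_MAT(_dst) && (_src->rows == 1 || _src->cols == 1) && (_dst->rows == 1 || _dst->cols == 1) && _src->cols + _src->rows - 1 == _dst->rows + _dst->cols - 1 && (CV_MAT_TYPE(_src->type) == CV_32FC2 || CV_MAT_TYPE(_src->type) == CV_64FC2) && (CV_MAT_TYPE(_dst->type) == CV_32FC2 || CV_MAT_TYPE(_dst->type) == CV_64FC2) in function 'cvUndistortPointsInternal'
```

Run:
```python
from h import *
from scipy.optimize import least_squares
f=pickle.load(open("w5.pkl","rb"))
g=cv2.cvtColor(f["color"],cv2.COLOR_RGB2GRAY); print(g[170:200:2,256],g[222,195:225:2])
M=np.array(f["mount"])
# per angle: steepest dark->bright radial step
A=np.deg2rad(np.r_[-85:86:3]); rr=np.arange(24,36,.1)
for z in(5.,9.):
  c=np.array([0.,0.])
  for it in range(6):
    P=np.array([[c[0]+r*np.cos(a),c[1]+r*np.sin(a),z] for a in A for r in rr]); Cc=(P-M[:3,3])@M[:3,:3]
    q=cv2.projectPoints(Cc,np.zeros(3),np.zeros(3),f["mtx"],np.array(f["D"]))[0][:,0].astype(np.float32)
    I=cv2.remap(g,q[:,0].copy(),q[:,1].copy(),1).astype(float).reshape(len(A),-1)
    I=cv2.GaussianBlur(I,(0,0),6,sigmaY=.01); G=np.gradient(I,axis=1); k=G.argmax(1); e=rr[k]
    X=c[0]+e*np.cos(A);Y=c[1]+e*np.sin(A)
    o=least_squares(lambda v:np.hypot(X-v[0],Y-v[1])-v[2],[*c,29],loss="soft_l1",f_scale=.3); c=o.x[:2]
  print(z,o.x.round(2),np.abs(o.fun).mean().round(2)); print(e.round(1))
```

```text
[134 138 138 139 138 136 100  52  50  48  48  49  49  47  49] [194 193 193 193 193 192 141  61  57  55  55  54  53  53  51]
5.0 [ 4.97 -2.55 28.25] 0.51
[28.7 28.1 27.8 28.3 28.5 28.2 27.3 28.1 28.3 31.6 27.8 31.7 33.  28.4
 27.7 27.9 28.5 28.4 27.6 27.7 28.5 28.4 28.  27.9 28.5 28.4 27.7 28.5
 28.9 28.6 28.1 27.6 28.6 28.4 28.  28.  28.5 28.5 27.7 27.7 28.6 28.5
 27.9 27.8 28.7 28.6 28.1 28.2 28.4 28.4 27.7 27.6 28.4 28.6 28.2 27.9
 28.6]
9.0 [ 3.31 -2.56 28.98] 0.51
[29.4 28.8 28.5 29.1 29.2 28.9 28.1 28.9 29.  32.4 28.5 32.6 33.8 29.1
 28.4 28.7 29.2 29.1 28.3 28.5 29.3 29.2 28.7 28.7 29.3 29.1 28.4 29.2
 29.6 29.3 28.8 28.3 29.3 29.1 28.7 28.8 29.3 29.2 28.4 28.5 29.3 29.3
 28.7 28.6 29.4 29.4 28.8 29.  29.1 29.1 28.4 28.3 29.1 29.4 28.9 28.7
 29.3]
```

Run:
```python
from h import *
f=pickle.load(open("w5.pkl","rb")); print(np.array(f["mount"]).round(4),f["mtx"],f["D"])
print(proj(f,[589.11,31.07,58]))
s=f["s"]
print(((Ro.from_euler("xyz",s["tcp_rot"]).inv()).apply(np.array([589.11,31.07,58])-s["eef_pos"])).round(2))
```

```text
[[ 0.000000e+00 -9.632000e-01 -2.688000e-01  6.844480e+01]
 [ 1.000000e+00  3.000000e-04 -1.000000e-03 -2.290400e+00]
 [ 1.000000e-03 -2.688000e-01  9.632000e-01 -1.427638e+02]
 [ 0.000000e+00  0.000000e+00  0.000000e+00  1.000000e+00]] [[269.58403423   0.         254.41755083]
 [  0.         269.58403423 193.08151146]
 [  0.           0.           1.        ]] [0.00177809 0.         0.         0.         0.        ]
[[255.74006277 139.30504055]]
[50.26 -1.37 98.36]
```

Run:
```python
from h import *
for n in("w1","w2","w3","w4","w5"):
    f=pickle.load(open(n+".pkl","rb")); f=f[0] if n=="w2" else f
    print(n,np.array(f["mount"])[:3,3].round(2),np.array(f["mount"])[:2,2].round(4),f["mtx"][:2,2].round(2))
for i in range(3):
    f=wrist(); print(np.array(f["mount"])[:3,3].round(2), (port(f)))
```

```text
w1 [  65.43   -0.34 -142.76] [-0.2686  0.0011] [254.42 193.08]
w2 [  65.49   -0.64 -142.76] [-0.2688  0.001 ] [254.42 193.08]
w3 [  65.49   -0.64 -142.76] [-0.2688  0.001 ] [254.42 193.08]
w4 [ 6.5410e+01  2.0000e-02 -1.4276e+02] [-0.2684  0.0013] [254.42 193.08]
w5 [  68.44   -2.29 -142.76] [-0.2688 -0.001 ] [254.42 193.08]
port [589.17  31.12] score -73.5 pad None
[  68.45   -2.29 -142.76] [589.17226148  31.12165333]
port [589.09  31.09] score -73.2 pad None
[  68.45   -2.29 -142.76] [589.09033004  31.08805013]
port [589.16  31.12] score -73.1 pad None
[  68.45   -2.29 -142.76] [589.16069794  31.12377548]
```

The printed mount offset turns with the tool's yaw, so the calibration error is fixed in the world frame. It solves to about (-0.66,-2.3) mm, with the true mount at (67.8,0). Corrected, the port is at about (589.6,33.4) and the cap sits +1.9 mm along tool x in the grip. The in-hand fit agrees with this.

Run:
```python
from h import *
plan([591.5,33.4,112],3.155)
```

```text
at [639.5  33.1 156.5] [-3.142 -0.    -3.127] t 9.85 F [ 0.4 -0.6 -0.8] op 0.159 dp [1.199 0.025 1.112] rot [-0.    -0.     0.009]
```

>>> play_rows --dp '[[0.5,0.01,0],[1.0,0.025,0.3],[1.2,0.025,0.7],[1.2,0.025,1.0],[1.2,0.025,1.1]]' --rot '[[0,0,0],[0,0,0],[0,0,0],[0,0,0],[0,0,0]]'

```text
clock: 10.27
eef_pos: [590.6, 33.3, 110.9]
tcp_rot: [-3.142, -0.002, -3.127]
contact_force: [-0.7, 0.5, -1.1]
opening: 0.156
grasp_force: 59.0
```

>>> play_rows --dp '[[0,0,0],[0,0,0],[0,0,0.1],[0,0,0.2],[0,0,0.2]]' --rot '[[0,0,0],[0,0,0],[0,0,0],[0,0,0],[0,0,0]]'

```text
clock: 10.68
eef_pos: [591.5, 33.3, 104.0]
tcp_rot: [-3.142, -0.0, -3.127]
contact_force: [0.2, 0.1, -1.7]
opening: 0.157
grasp_force: 59.0
```

Run:
```python
from h import *
plan([591.5,33.4,92],3.155)
```

```text
at [591.5  33.3 104. ] [-3.142 -0.    -3.127] t 10.68 F [ 0.2  0.1 -1.7] op 0.157 dp [0.001 0.002 0.3  ] rot [-0.    -0.003  0.015]
```

Lined up. I descend slowly, watching the forces.

>>> play_rows --dp '[[0,0,0.05],[0,0,0.1],[0,0,0.15],[0,0,0.2],[0,0,0.2]]' --rot '[[0,0,0],[0,0,0],[0,0,0],[0,0,0],[0,0,0]]'

```text
clock: 11.1
eef_pos: [591.2, 33.3, 96.0]
tcp_rot: [-3.142, -0.001, -3.127]
contact_force: [0.4, -0.6, -1.9]
opening: 0.16
grasp_force: 59.0
```

>>> play_rows --dp '[[0,0,0.05],[0,0,0.1],[0,0,0.15],[0,0,0.2],[0,0,0.2]]' --rot '[[0,0,0],[0,0,0],[0,0,0],[0,0,0],[0,0,0]]'

```text
clock: 11.52
eef_pos: [591.2, 33.4, 88.0]
tcp_rot: [-3.142, -0.001, -3.126]
contact_force: [0.3, -0.3, -2.1]
opening: 0.151
grasp_force: 59.0
```

>>> play_rows --dp '[[0,0,0.05],[0,0,0.1],[0,0,0.15],[0,0,0.2],[0,0,0.2]]' --rot '[[0,0,0],[0,0,0],[0,0,0],[0,0,0],[0,0,0]]'

```text
clock: 11.93
eef_pos: [591.2, 33.3, 80.0]
tcp_rot: [-3.142, -0.001, -3.127]
contact_force: [-0.5, 0.6, -0.9]
opening: 0.154
grasp_force: 59.0
```

>>> play_rows --dp '[[0,0,0.05],[0,0,0.1],[0,0,0.15],[0,0,0.18],[0,0,0.18]]' --rot '[[0,0,0],[0,0,0],[0,0,0],[0,0,0],[0,0,0]]'

```text
clock: 12.35
eef_pos: [591.7, 33.4, 73.3]
tcp_rot: [3.142, 0.0, -3.127]
contact_force: [-0.2, 0.1, 1.5]
opening: 0.154
grasp_force: 59.4
```

>>> play_rows --dp '[[0,0,0.03],[0,0,0.05],[0,0,0.06],[0,0,0.06],[0,0,0.06]]' --rot '[[0,0,0],[0,0,0],[0,0,0],[0,0,0],[0,0,0]]'

```text
clock: 12.77
eef_pos: [591.6, 33.4, 71.0]
tcp_rot: [3.142, 0.0, -3.126]
contact_force: [-1.5, -0.3, 4.0]
opening: 0.158
grasp_force: 60.0
```

>>> play_rows --dp '[[0,0,0.03],[0,0,0.04],[0,0,0.04],[0,0,0.04],[0,0,0.04]]' --rot '[[0,0,0],[0,0,0],[0,0,0],[0,0,0],[0,0,0]]'

```text
clock: 13.18
eef_pos: [591.7, 33.4, 70.9]
tcp_rot: [3.142, 0.001, -3.126]
contact_force: [-5.4, -0.5, 21.0]
opening: 0.157
grasp_force: 62.5
```

>>> play_rows --dp '[[0,-0.005,-0.015],[0.001,-0.01,-0.02],[0.002,-0.015,-0.02],[0.004,-0.019,-0.02],[0.006,-0.024,-0.02]]' --rot '[[0,0,0.8],[0,0,1.8],[0,0,2.9],[0,0,4],[0,0,5]]'

```text
clock: 13.6
eef_pos: [592.1, 32.5, 70.9]
tcp_rot: [3.141, 0.002, 2.628]
contact_force: [-0.2, 0.2, 8.3]
opening: 0.156
grasp_force: 60.6
```

>>> play_rows --dp '[[0,-0.005,0],[0.001,-0.01,0],[0.002,-0.015,0],[0.004,-0.019,0],[0.006,-0.024,0]]' --rot '[[0,0,1],[0,0,2],[0,0,3],[0,0,4],[0,0,5]]'

```text
clock: 14.02
eef_pos: [591.3, 31.5, 70.9]
tcp_rot: [3.14, 0.001, 2.105]
contact_force: [-0.8, -1.5, 9.2]
opening: 0.157
grasp_force: 60.8
```

>>> play_rows --dp '[[0,-0.005,0],[0.001,-0.01,0],[0.002,-0.015,0],[0.003,-0.018,0],[0.005,-0.022,0]]' --rot '[[0,0,1],[0,0,2],[0,0,3],[0,0,3.9],[0,0,4.6]]'

```text
clock: 14.43
eef_pos: [590.1, 31.2, 70.9]
tcp_rot: [3.141, 0.0, 1.623]
contact_force: [-2.7, -2.0, 11.7]
opening: 0.151
grasp_force: 61.0
```

>>> play_rows --dp '[[0,0,0],[0,0,0],[0,0,0],[0,0,0],[0,0,0]]' --rot '[[0,0,0],[0,0,0],[0,0,0],[0,0,0],[0,0,0]]'

```text
clock: 14.85
eef_pos: [590.2, 31.1, 70.9]
tcp_rot: [3.141, 0.0, 1.628]
contact_force: [-2.6, -1.2, 10.5]
opening: 0.156
grasp_force: 60.9
```

Run:
```python
from h import *
from rig import telemetry
s=telemetry.sense(); print(s["eef_pos"].round(1),s["tcp_rot"].round(3),s["contact_force"].round(1),s["wrist_torque"].round(3),s["grasp_force"],s["opening"],np.abs(s["qvel"]).max(),s["clock"])
f=wrist()
cv2.imwrite("pics/w6.png",cv2.resize(f["color"][:,:,::-1],(800,600),interpolation=cv2.INTER_CUBIC))
```

```text
[590.2  31.1  70.9] [3.141 0.    1.628] [-2.6 -1.2 10.5] [-0.2    0.384  0.187] 60.884758830070496 0.15603100926176688 0.0015900326403830338 14.85
```

View pics/w6.png

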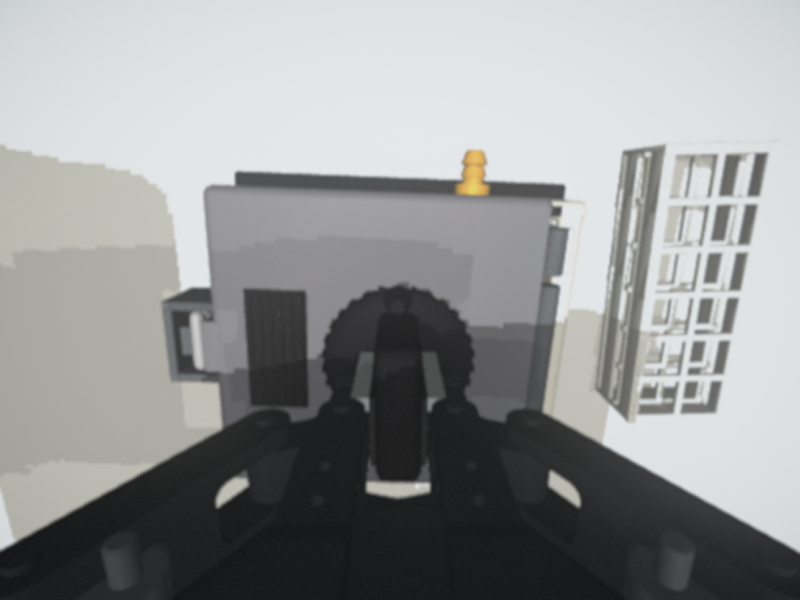

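The cap is seated (z 70.9) and turned 1.53 rad. The spring torque of 0.19 Nm corresponds to a spindle angle of about 1.1 rad. The wing is still aligned in the grip at (400,390) and the cover is shut under its catch at (190,340).

```bash
python3 -c "
from rig import r
print(r.sign_off())"
```

```text
the job is handed in; nothing more can be done
None
```

I shut the cover in its catch and seated the vent cap in the port. I then turned it about 1.53 rad clockwise and handed in at about 15 s while still gripping it at about 60 N; the hand-in returned no verdict.

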